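# Lock the milling cup onto the nut mill

### The arm

A 6-joint arm with a two-finger parallel gripper is mounted at the origin on the work surface. World frame = base frame: x ahead of the robot, y to its left, z up, the work surface at z = 0. Lengths are in m, angles in rad, forces in N, time in s.
With the tool pointing down it reaches from about 0.375 to 0.975 m from the base axis. Payload 3.8 kg.
Tool frame: the origin (TCP) lies on the centre line of the jaws, within the pads' length; the fingertips stand 14 mm ahead of it and the grasp point (between the pads) lies 5 mm behind it (bot.finger_overhang is the distance from the TCP to the fingertips, in m); y points along the fingers, x is the direction in which the jaws open and shut, and the axes are right-handed (so a half turn about y gives the same grasp; the last joint's range is limited). The gripper opens to 85 mm and grips with 20 to 120 N. Pads are 22 mm wide; open, the fingers measure 114 mm over their backs; the gripper's body (76 mm by 85 mm) begins 54 mm behind the grasp point. The pads swing forward as they close: fully open they stand 13 mm farther back than shut.
Start: joints at [-1.242, 0.264, 1.604, -0, 1.274, -0.037], TCP at [0.241, -0.63, 0.224] pointing down, gripper open.
Joint ranges: [-2.63, 2.63], [-0.94, 2.18], [0.31, 2.57], [-1.31, 4.45], [0, 2.66], [-2.55, 2.55]. Speed limits (rad/s): [2.57, 2.57, 3.14, 3.14, 3.14, 3.14].

### API

Orientations are given as a rotation vector (axis times angle).
In Python, from workcell import readout, read_camera, bot, spotter gives the robot as it stands.
- The arm moves only by the tool jog_arm, never from a script. Its argument "increments" is a list of rows, each a list of 7 numbers: the shift along the tool's x, y, z in m, then the turn, a rotation vector about the tool's x, y, z in rad, then the opening, from 0 (shut) to 1 (fully open). A call has 1 to 10 rows; each row shifts and turns the pose as measured when the row begins, along the tool's axes as they then stand; what a row does not reach is not made up. A row lasts 1/8 s, in which the tool goes at most 62.5 mm and 10.7 degrees, less where a joint would pass 70% of its speed; a pose out of reach is approached as far as the arm can. A call with a gripper value outside its range is refused whole. The fingers move at their own pace and stop on an object; "force" is the grip in N (left out, the last holds). Time passes only in rows, so rows that do not move let the fingers close. It gives the time, the measured TCP pose, the force and the opening at its end, in the units of the state.
- readout.read_state(): the state, without advancing time (a new reading comes with each control period).
- read_camera(name): name is "scene" or "top" or "wrist"; returns a dict with "img" (384x512x3 uint8, blue, green, red), "range_z" (384x512 float32, m along the optical axis (not along the pixel's ray), 0 where there is no reading), "fx", "fy", "cx", "cy" (pixels), "distortion" ([k1, k2, p1, p2, k3] as OpenCV has them; the pictures are not rectified), "world_from_camera" (4x4, takes a point from camera to world coordinates). Camera axes: x right, y down, z forward; pixel columns grow to the right and rows downward; lengths in m; the calibration is good to about 2 mm. A picture is of the moment at which its call begins.
- bot.finish_job(): hands the job in, once; it reports no verdict.
Trained networks look in a picture, given as the dict that the camera call returned (one of the last four; its "shot" number tells which), for a name from the list of things; names that differ only in an ending like _2 or _b are one class to them, and where a whole thing is asked for, a point or a joint stands for the part that bears it (a point fixed in the world has none). Each returns a list of dicts, best first, with "p" (0 to 1); they miss things now and then, are a little off and sometimes report something else, mostly with a low value. They report only what shows in the picture. A call takes as long as a camera call. They do not tell look-alikes from the thing itself.
- spotter.masks_of(picture, thing): "mask" (384x512 bool, what is visible of it) and "location" ([column, row] in pixels, amid what is visible of it).
- spotter.spot_point(picture, thing): "location" ([column, row] in pixels: a listed point, or the origin of a listed thing).
The state is a dict: "time": time; "q": joint angles; "joint_vel": joint speeds; "joint_torque": joint torques, N m; "tool_pos": TCP position; "tcp_rot": TCP orientation; "wrist_force": force on the tool from outside, world axes, zero at the start; "torque": the same for the moment, N m; "width": opening from 0.0 (shut) to 1.0 (fully open).
Only numpy, scipy, OpenCV 4.12 (cv2) and the standard library are available. Lean on these libraries where they do the work, as an engineer would, in place of code of your own. Each camera call takes 0.05 s, during which the arm holds its last target. There are 200 camera calls.

### The job

Take the steel milling cup by its grip bar and set it, upright, into the collar of the nut mill with its three lugs in the gaps between the bayonet hooks. Press it down gently against the spring, keep it pressed while turning it clockwise (seen from above) under the hooks to the end stop, then ease off so that the lugs drop home into the locking notches, and let go. Never force the cup against the mill, and leave the baking things round about where they are.

Things in the scene. Friction and masses are not known exactly. Their poses are not given: they have to be found in the camera images.
- mill: Nut mill, fixed: round white motor base 140 mm across with an aluminium collar on top. Origin: centre of its underside, on the table; z up is the collar's axis. Collar wall: inner radius 51, outer 58, rim at nominal height 112 (mm from this origin). Three equal hooks, 120 deg apart, reach inward from the wall to radius 43.5, tops flush with the rim. A small switch panel is on the -x side.
- deck (a point): Nominal centre of the collar's flat floor, height 85.5, a rigid stop for the cup. Here a sprung boss, radius 14, stands up to 96 and pushes the cup up: 4 N starts it down, then 1.2 N more per mm: 14.2 N with the cup at 87.5, 16.6 N on the floor. Over 35 N between cup and mill spoils it. The whole collar (floor, boss, hooks) stands up to 9 mm higher or lower than all heights told: feel for it.
- notch_1 (a point): Nominal middle of a lug locked in the notch on the mill's +x axis: 44 from the mill's axis, height 95. Each hook, in degrees about +z (+ is anticlockwise from above) from this point: notch -15 to +15, roof underside at 98; lip +15 to +31, underside at 93.5; end stop -15 to -21, solid to the floor. A lug (24 deg wide) comes clockwise below the lip and rises into the notch.
- notch_2 (a point): The same for the notch at +120 deg from the mill's x axis.
- notch_3 (a point): The same for the notch at -120 deg from the mill's x axis.
- gap_1 (a point): Middle of the entry gap of notch_1, at radius 44 and nominal rim height 112, 65 deg anticlockwise from notch_1. The gap, open from above, spans +31 to +99 deg from notch_1, so a lug's middle may enter up to about 20 deg either side. The other two gaps lie 120 deg on.
- cup: Milling cup, loose, standing on the table: closed round steel body, radius 40, height 56, 0.26 to 0.44 kg. Origin: centre of its flat underside; z up. Three equal lugs at the foot, at 0 and +-120 deg from its x axis, reach out to radius 47.5; each 18 wide, 6 tall, flush with the underside. Nominally its origin is 96 above the mill's when resting on the boss, at most 87.5 when its lugs clear the lips, 92 when locked.
- grip (a point): Centre of the cup's black grip bar, on the cup's axis 72 above its underside. The bar runs along the cup's x axis: 52 long, 12 thick (across y), from 56 to 86 above the underside. Pinch it across its thickness from above.
- lug_1 (a point): Middle of the cup's lug on its +x axis, 44 from the cup's axis, 3 above its underside. The three lugs are interchangeable.
- cutter_round: Bystander: round steel biscuit cutter, a thin ring 54 mm across, 22 tall. Origin: centre of its underside.
- cutter_star: Bystander: star-shaped plastic cutter, 60 across, 22 tall. Origin: centre of its underside.
- rolling_pin: Bystander: wooden rolling pin lying across the far side, 52 thick, 420 long along its y. Origin: under its middle.
- mixing_bowl: Bystander: steel bowl, 200 across, 90 tall. Origin: centre of its underside.
- nut_jar: Bystander: amber glass jar, 84 across, 130 tall. Origin: centre of its underside.
- mug: Bystander: white mug, 80 across, 90 tall. Origin: centre of its underside.
- spatula: Bystander: wooden-handled spatula lying flat. Origin: under its middle.
Not all that is in view belongs to the job. What is shaped like the cup but purple is not meant.

How it is judged:
On the way:
1. the cup is set into the collar, its lugs down in the gaps between the hooks (horizontal distance between cup and mill below 0.008 m and z of cup in the frame of mill below 0.1025 m and angle between cup's own z axis and vertical below 0.15 rad), for 0.04 s.
At the end, for the whole second after the job is handed in: The cup is locked: its lugs lie in the locking notches under the hooks (lug_1 within 5.5 mm of one of the notch points in plan), cup origin 81.5 to 102 mm above the mill's origin (whatever the collar's height) and within 5 mm of its axis, upright within 0.05 rad, at rest and released (horizontal distance between cup and mill below 0.005 m and z of cup in the frame of mill between 0.0815 and 0.102 m and angle between cup's own z axis and vertical below 0.05 rad and (horizontal distance between lug_1 and notch_1 below 0.0055 m or horizontal distance between lug_1 and notch_2 below 0.0055 m or horizontal distance between lug_1 and notch_3 below 0.0055 m) and linear speed of cup below 0.02 m/s and angular speed of cup below 0.1 rad/s); the robot touches nothing.
It fails at once if the cup is forced against the mill with more than 35 N (contact force between cup and mill above 35 N).
It fails at once if one of the baking things round about is shifted by more than 30 mm (distance of any of cutter_round, cutter_star, rolling_pin, mixing_bowl, nut_jar, mug, spatula from where it was at the start of the episode above 0.03 m).
It also fails if it takes over 64 s, if anything falls off the work surface, if the arm or the gripper's body presses on something with over 40 N, if the wrist force passes 120 N, or if a joint passes its speed limit or range.

## Working session

There is one attempt and no reset: what is moved stays moved. The work goes in short steps, Python scripts to look and compute and a tool call to move; the robot and the scene stay as the last step left them, time stands still between calls to the robot, and variables do not carry over. Pictures are saved under pics/ and viewed, about 8 in all and at most 12, crops included, and the job is handed in when it is done.

Besides the shell and the picture viewer there is one more tool, called after ">>>" by a JSON object that holds its "name" and its "arguments", one argument or row to a line. jog_arm: Moves the arm, as the interface text tells. Its arguments: {"type":"object","properties":{"increments":{"type":"array"},"force":{"type":"number"}},"required":["increments"]}

```bash
ls; mkdir -p pics; cat > h.py <<'E'
import numpy as np, cv2
from workcell import readout, read_camera, bot, spotter
from scipy.spatial.transform import Rotation as R
def cloud(p):
    z=p["range_z"]; v,u=np.mgrid[:384,:512]
    K=np.array([[p["fx"],0,p["cx"]],[0,p["fy"],p["cy"]],[0,0,1]])
    n=cv2.undistortPoints(np.stack([u,v],-1).reshape(-1,1,2).astype(np.float32),K,np.array(p["distortion"])).reshape(384,512,2)
    c=np.dstack([n*z[...,None],z]); T=np.array(p["world_from_camera"])
    w=c@T[:3,:3].T+T[:3,3]; w[z==0]=np.nan
    return w,n
def ray(p,uv,h):
    K=np.array([[p["fx"],0,p["cx"]],[0,p["fy"],p["cy"]],[0,0,1]])
    n=cv2.undistortPoints(np.array(uv,np.float32).reshape(1,1,2),K,np.array(p["distortion"])).ravel()
    T=np.array(p["world_from_camera"]); d=T[:3,:3]@[n[0],n[1],1]; o=T[:3,3]
    return o+d*(h-o[2])/d[2]
E
python3 - <<'E'
from h import *
s=readout.read_state(); print({k:np.round(v,3) for k,v in s.items()})
for c in ("top","scene"):
    p=read_camera(c); cv2.imwrite(f"pics/{c}0.png",p["img"]); w,n=cloud(p)
    for t in ("cup","mill"):
        for m in spotter.masks_of(p,t):
            q=w[m["mask"]]; print(c,t,round(m["p"],2),m["location"],m["mask"].sum(),np.round(np.nanmedian(q,0),3),np.round(np.nanmax(q[:,2]),3), p["img"][m["mask"]].mean(0).round())
    for t in ("grip","lug_1","notch_1","notch_2","notch_3","gap_1","deck","cup","mill"):
        for m in spotter.spot_point(p,t):
            print(c,t,round(m["p"],2),np.round(m["location"],1))
E
```

```text
pics
{'time': np.float64(0.0), 'q': array([-1.242,  0.265,  1.605, -0.   ,  1.274, -0.037]), 'joint_vel': array([ 0.001, -0.001, -0.001,  0.002, -0.   , -0.001]), 'joint_torque': array([-2.0000e-03, -5.1512e+01, -3.6731e+01, -0.0000e+00,  1.3000e-02,
       -0.0000e+00]), 'tool_pos': array([ 0.241, -0.63 ,  0.222]), 'tcp_rot': array([-1.359,  0.937, -0.934]), 'wrist_force': array([ 0.863, -0.076, -0.216]), 'torque': array([-0.016,  0.016, -0.001]), 'width': np.float64(1.003)}
top cup 0.88 [354.5, 237.0] 866 [ 0.459 -0.224  0.053] 0.09 [91. 88. 85.]
top cup 0.64 [332.2, 181.3] 861 [ 0.596 -0.182  0.053] 0.09 [91. 43. 75.]
top mill 0.9 [203.9, 221.3] 2480 [0.493 0.134 0.084] 0.115 [108. 106.  99.]
top grip 0.93 [336.1 176.2]
top grip 0.57 [360.5 235.5]
top lug_1 0.86 [350.2 179.8]
top lug_1 0.72 [334.6 239.6]
top notch_1 0.95 [208.7 199.7]
top notch_1 0.69 [215.4 230. ]
top notch_2 0.95 [208.7 199.7]
top notch_2 0.69 [215.4 230. ]
top notch_3 0.95 [208.7 199.7]
top notch_3 0.69 [215.4 230. ]
top gap_1 0.69 [189.8 203.5]
top deck 0.88 [203.  217.1]
top cup 0.92 [332.6 184.7]
top cup 0.61 [351.3 237.6]
top mill 0.65 [205.8 223.6]
scene cup 0.97 [169.5, 210.5] 959 [ 0.624 -0.186  0.047] 0.088 [64. 34. 52.]
scene cup 0.58 [159.1, 172.7] 780 [ 0.483 -0.228  0.046] 0.087 [72. 70. 70.]
scene grip 0.97 [171.2 197.2]
scene grip 0.63 [155.  166.4]
scene lug_1 0.7 [176.3 181.8]
scene lug_1 0.64 [157.9 219.9]
scene lug_1 0.32 [109.8 182.4]
scene notch_1 0.98 [307.  161.4]
scene notch_1 0.74 [278.4 155.3]
scene notch_2 0.98 [307.  161.4]
scene notch_2 0.74 [278.4 155.3]
scene notch_3 0.98 [307.  161.4]
scene notch_3 0.74 [278.4 155.3]
scene gap_1 0.96 [306.1 162.6]
scene deck 0.57 [295.4 162.9]
scene cup 0.95 [162.3 180.6]
scene cup 0.92 [172.6 218.7]
scene mill 0.83 [287.4 188.7]
```

```bash
python3 - <<'E'
import cv2
a=cv2.imread("pics/top0.png"); 
a=cv2.resize(a[110:290,140:400],None,fx=3,fy=3,interpolation=cv2.INTER_CUBIC)
cv2.imwrite("pics/top0c.png",a)
E
```

```text
(no output)
```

View pics/top0c.png

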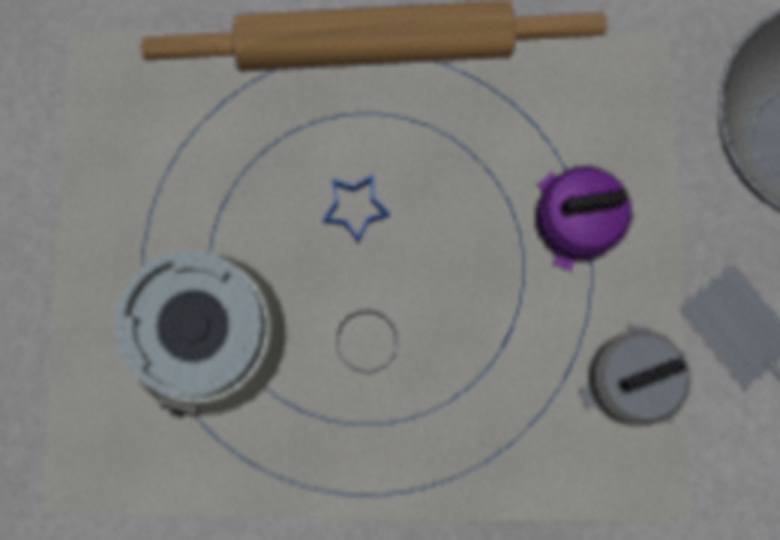

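View pics/scene0.png

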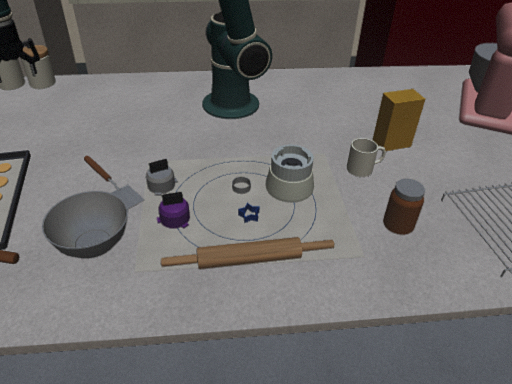

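The steel cup is in the top crop at (640,378) with its lugs at (585,397) and (637,330). The purple look-alike is at (585,213). The mill is at (193,325), with its switch panel at the bottom, (182,410). Next I'll work out the tool axes and the move to the cup.

```bash
cat >> h.py <<'E'
def mv(target,xyaw):
    """increments from now to tool-down pose at target, tool x heading xyaw (deg)"""
    s=readout.read_state(); r=R.from_rotvec(s["tcp_rot"])
    x=np.array([np.cos(np.radians(xyaw)),np.sin(np.radians(xyaw)),0]); y=np.array([0,0,-1.]); z=np.cross(x,y)
    rt=R.from_matrix(np.c_[x,y,z]); d=r.inv().apply(np.array(target)-s["tool_pos"])
    print("shift",d.round(4),"turn rad",(r.inv()*rt).as_rotvec().round(4))
def st():
    s=readout.read_state(); m=R.from_rotvec(s["tcp_rot"]).as_matrix()
    print("t",s["time"],"pos",np.round(s["tool_pos"],4),"xyaw",np.degrees(np.arctan2(m[1,0],m[0,0])).round(2),"y",m[:,1].round(3),"q",np.round(s["q"],2),"F",np.round(s["wrist_force"],1),"M",np.round(s["torque"],2),"w",round(float(s["width"]),3))
E
python3 - <<'E'
from h import *
st()
p=read_camera("wrist"); T=np.array(p["world_from_camera"]);print(T.round(3),p["fx"])
p=read_camera("top"); w,n=cloud(p)
for m in spotter.masks_of(p,"cup"):
    q=w[m["mask"]]; g=q[(q[:,2]>.075)][:,:2]; b=q[abs(q[:,2]-.054)<.006][:,:2]
    c,_,v=np.linalg.svd(g-g.mean(0)); print(len(g),g.mean(0).round(3),np.degrees(np.arctan2(v[0,1],v[0,0])),cv2.minEnclosingCircle(b.astype(np.float32)))
mv([0.44,-0.22,0.26],16); mv([0.44,-0.22,0.26],196)
E
```

```text
t 1.2 pos [ 0.2414 -0.6304  0.2237] xyaw -69.05 y [ 0. -0. -1.] q [-1.24  0.26  1.6   0.    1.27 -0.04] F [-1.   0.  -1.1] M [-0.05 -0.02 -0.03] w 1.001
[[ 0.359 -0.885 -0.297  0.317]
 [-0.933 -0.34  -0.114 -0.601]
 [-0.     0.318 -0.948  0.373]
 [ 0.     0.     0.     1.   ]] 284.7810069928596
112 [ 0.603 -0.188] 99.80048036768876 ((0.6032652854919434, -0.1876533031463623), 0.037272438406944275)
shift [-0.3121 -0.0363  0.3322] turn rad [-0.     -1.4842 -0.    ]
shift [-0.3121 -0.0363  0.3322] turn rad [ 0.      1.6574 -0.    ]
```

```bash
cat >> h.py <<'E'
def plan(target,xyaw,n):
    s=readout.read_state(); r=R.from_rotvec(s["tcp_rot"]); p=np.array(s["tool_pos"])
    x=np.array([np.cos(np.radians(xyaw)),np.sin(np.radians(xyaw)),0]); y=np.array([0,0,-1.]); z=np.cross(x,y)
    rv=(r.inv()*R.from_matrix(np.c_[x,y,z])).as_rotvec()/n; dp=(np.array(target)-p)/n
    for i in range(n):
        print("[",", ".join("%.4f"%a for a in r.inv().apply(dp)),", ",", ".join("%.4f"%a for a in rv),"]"); r=r*R.from_rotvec(rv)
E
python3 -c "
from h import *
plan([.45,-.195,.26],16,9)"
```

```text
[ -0.0369, -0.0040, 0.0389 ,  -0.0000, -0.1649, -0.0000 ]
[ -0.0300, -0.0040, 0.0445 ,  -0.0000, -0.1649, -0.0000 ]
[ -0.0223, -0.0040, 0.0488 ,  -0.0000, -0.1649, -0.0000 ]
[ -0.0140, -0.0040, 0.0518 ,  -0.0000, -0.1649, -0.0000 ]
[ -0.0053, -0.0040, 0.0534 ,  -0.0000, -0.1649, -0.0000 ]
[ 0.0036, -0.0040, 0.0535 ,  -0.0000, -0.1649, -0.0000 ]
[ 0.0123, -0.0040, 0.0522 ,  -0.0000, -0.1649, -0.0000 ]
[ 0.0207, -0.0040, 0.0495 ,  -0.0000, -0.1649, -0.0000 ]
[ 0.0285, -0.0040, 0.0454 ,  -0.0000, -0.1649, -0.0000 ]
```

>>> {"name": "jog_arm", "arguments": {
  "increments": [
    [-0.037, -0.004, 0.039, 0, -0.165, 0, 1],
    [-0.03, -0.004, 0.0445, 0, -0.165, 0, 1],
    [-0.022, -0.004, 0.049, 0, -0.165, 0, 1],
    [-0.014, -0.004, 0.052, 0, -0.165, 0, 1],
    [-0.005, -0.004, 0.053, 0, -0.165, 0, 1],
    [0.004, -0.004, 0.0535, 0, -0.165, 0, 1],
    [0.012, -0.004, 0.052, 0, -0.165, 0, 1],
    [0.021, -0.004, 0.0495, 0, -0.165, 0, 1],
    [0.0285, -0.004, 0.045, 0, -0.165, 0, 1],
    [0, 0, 0, 0, 0, 0, 1]
  ]
}}

```text
time: 2.6
tool_pos: [0.4482, -0.1799, 0.2618]
tcp_rot: [-1.559, -0.261, 0.252]
wrist_force: [0.0, -0.2, -0.3]
width: 1.003
```

```bash
python3 - <<'E'
from h import *
st()
p=read_camera("wrist"); cv2.imwrite("pics/w1.png",p["img"]); w,n=cloud(p); np.save("w1.npy",w)
for m in spotter.masks_of(p,"cup"):
    q=w[m["mask"]]; g=q[(q[:,2]>.079)][:,:2]; b=q[abs(q[:,2]-.055)<.004][:,:2]
    if len(g)<20: continue
    c,_,v=np.linalg.svd(g-g.mean(0)); print(m["p"],m["location"],len(g),np.nanmax(q[:,2]),g.mean(0).round(4),cv2.minAreaRect(g.astype(np.float32)),np.degrees(np.arctan2(v[0,1],v[0,0])),cv2.minEnclosingCircle(b.astype(np.float32)))
for t,h in (("lug_1",.003),("grip",.072)):
    for m in spotter.spot_point(p,t): print(t,m["p"],m["location"],ray(p,m["location"],h).round(4))
E
```

```text
t 2.6 pos [ 0.4482 -0.1799  0.2618] xyaw 18.73 y [ 0.006 -0.002 -1.   ] q [-0.43 -0.13  1.96  0.    1.31 -0.76] F [ 0.  -0.2 -0.3] M [-0.06  0.   -0.  ] w 1.003
0.65 [347.6, 196.2] 394 0.08704995831336049 [ 0.6005 -0.1874] ((0.6016210913658142, -0.1892663687467575), (0.012037632055580616, 0.0521952323615551), 10.076801300048828) -79.49486961901376 ((0.6016786694526672, -0.1887296587228775), 0.034382693469524384)
lug_1 0.85 [337.7, 218.3] [ 0.6129 -0.2304  0.003 ]
lug_1 0.75 [242.5, 163.2] [ 0.443  -0.1945  0.003 ]
grip 0.86 [358.3, 206.0] [ 0.5986 -0.1842  0.072 ]
grip 0.7 [243.9, 207.9] [ 0.4592 -0.2338  0.072 ]
```

View pics/w1.png

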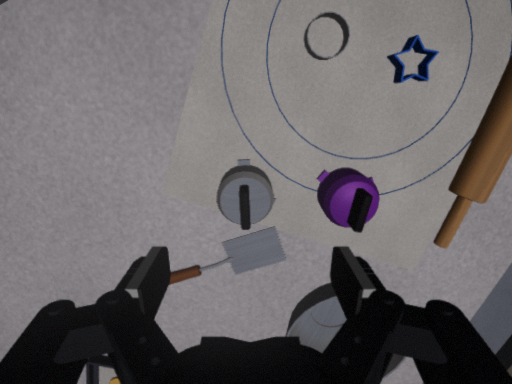

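The wrist view shows the steel cup at (245,195) with its bar at (244,207), and the purple one at (349,197). I'll fit the steel cup by depth.

```bash
cat >> h.py <<'E'
def fitcup(w,c0,zt=.086,zb=.056,rad=.055):
    k=(np.hypot(w[...,0]-c0[0],w[...,1]-c0[1])<rad)
    q=w[k]; g=q[q[:,2]>zt-.006]; print("n",len(g),"ztop",np.median(g[:,2]).round(4))
    g=g[g[:,2]>np.median(g[:,2])-.004,:2]
    (c,(a,b),th)=cv2.minAreaRect(g.astype(np.float32)); v=np.linalg.svd(g-g.mean(0))[2][0]
    print("bar",np.round(c,4),"mean",g.mean(0).round(4),"size",round(a,4),round(b,4),"yaw",np.degrees(np.arctan2(v[1],v[0])).round(2),"rect",round(th,1))
    b=q[abs(q[:,2]-zb)<.003][:,:2]; print("body",cv2.minEnclosingCircle(b.astype(np.float32)))
E
python3 - <<'E'
from h import *
w=np.load("w1.npy"); print(w[207,244],w[180,244]); fitcup(w,w[207,244][:2])
plan([.459,-.223,.2],16,2)
E
```

```text
[ 0.45736759 -0.22736025  0.08555807] [ 0.44915671 -0.20406415  0.05217701]
n 498 ztop 0.0851
bar [ 0.4467 -0.2207] mean [ 0.4463 -0.224 ] size 0.0304 0.0821 yaw 142.8 rect 47.2
body ((0.45925676822662354, -0.2328241467475891), 0.03274011239409447)
[ -0.0003, 0.0306, -0.0205 ,  0.0022, 0.0199, 0.0016 ]
[ 0.0002, 0.0305, -0.0205 ,  0.0022, 0.0199, 0.0016 ]
```

```bash
python3 - <<'E'
from h import *
w=np.load("w1.npy"); im=cv2.imread("pics/w1.png").max(2)
k=np.zeros(im.shape,bool); k[180:235,230:262]=1
g=w[k&(im<60)&(w[...,2]>.08)&(w[...,2]<.09)]; print(len(g),g.mean(0))
g=g[:,:2]; v=np.linalg.svd(g-g.mean(0))[2][0]; print(cv2.minAreaRect(g.astype(np.float32)),np.degrees(np.arctan2(v[1],v[0])))
k=np.zeros(im.shape,bool); k[150:230,210:280]=1
b=w[k&(im>60)&(abs(w[...,2]-.056)<.004)][:,:2]; print(len(b),cv2.minEnclosingCircle(b.astype(np.float32)))
l=w[k&(w[...,2]>.004)&(w[...,2]<.009)&(im>60)]; print(len(l)); 
E
```

```text
341 [ 0.45877403 -0.23036296  0.08467919]
((0.4591527283191681, -0.23139448463916779), (0.011009667068719864, 0.04988459125161171), 21.4940185546875) 111.9497059536985
1152 ((0.4593156576156616, -0.2318287193775177), 0.03327363729476929)
102
```

```bash
python3 - <<'E'
from h import *
plan([.459,-.231,.15],21.7,3)
E
```

```text
[ -0.0011, 0.0371, -0.0161 ,  0.0015, -0.0199, 0.0010 ]
[ -0.0014, 0.0370, -0.0161 ,  0.0015, -0.0199, 0.0010 ]
[ -0.0017, 0.0370, -0.0162 ,  0.0015, -0.0199, 0.0010 ]
```

>>> {"name": "jog_arm", "arguments": {
  "increments": [
    [-0.001, 0.037, -0.016, 0.0015, -0.02, 0.001, 1],
    [-0.0015, 0.037, -0.016, 0.0015, -0.02, 0.001, 1],
    [-0.002, 0.037, -0.016, 0.0015, -0.02, 0.001, 1],
    [0, 0, 0, 0, 0, 0, 1]
  ]
}}

```text
time: 3.3
tool_pos: [0.4569, -0.2386, 0.1483]
tcp_rot: [-1.553, -0.29, 0.288]
wrist_force: [-0.4, 0.6, -0.2]
width: 1.0
```

```bash
python3 - <<'E'
from h import *
st()
p=read_camera("wrist"); cv2.imwrite("pics/w2.png",p["img"]); w,n=cloud(p); np.save("w2.npy",w)
im=p["img"].max(2); k=(np.hypot(w[...,0]-.459,w[...,1]+.231)<.06)
g=w[k&(im<60)&(w[...,2]>.08)&(w[...,2]<.091)]; print(len(g),g.mean(0).round(4)); g=g[g[:,2]>np.median(g[:,2])-.002]
g=g[:,:2]; v=np.linalg.svd(g-g.mean(0))[2][0]; print(cv2.minAreaRect(g.astype(np.float32)),np.degrees(np.arctan2(v[1],v[0])))
b=w[k&(im>50)&(abs(w[...,2]-.056)<.004)][:,:2]; print(len(b),cv2.minEnclosingCircle(b.astype(np.float32)))
for t,h in (("lug_1",.003),("grip",.072)):
    for m in spotter.spot_point(p,t): print(t,m["p"],m["location"],ray(p,m["location"],h).round(4))
E
```

```text
t 3.3 pos [ 0.4569 -0.2386  0.1483] xyaw 21.1 y [ 0.002 -0.002 -1.   ] q [-0.53  0.02  2.02 -0.    1.09 -0.9 ] F [-0.4  0.6 -0.2] M [-0.01  0.03 -0.06] w 1.0
859 [ 0.4584 -0.2307  0.0847]
((0.459181547164917, -0.23227986693382263), (0.010856643319129944, 0.050957243889570236), 21.11386489868164) -68.41635351985836
2615 ((0.45895248651504517, -0.23249384760856628), 0.03345005586743355)
lug_1 0.77 [252.8, 129.3] [ 0.4414 -0.1908  0.003 ]
lug_1 0.64 [377.8, 217.0] [ 0.61   -0.2304  0.003 ]
grip 0.83 [427.3, 203.2] [ 0.6018 -0.187   0.072 ]
grip 0.74 [255.9, 193.2] [ 0.4595 -0.2321  0.072 ]
```

View pics/w2.png

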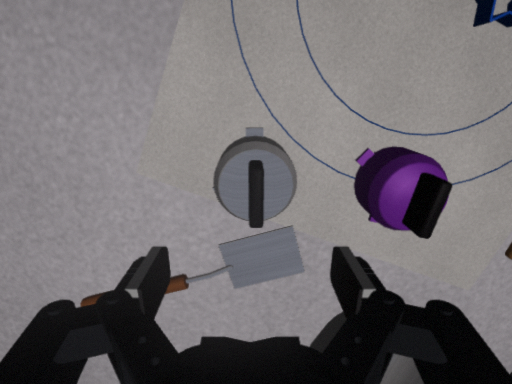

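The cup fits at (0.459, -0.232) with its bar yaw at about 111.4°. lug_1 shows at (253,129), at the far end of the bar. Descending.

```bash
python3 - <<'E'
from h import *
plan([.459,-.232,.1],21.4,1);plan([.459,-.232,.076],21.4,3)
E
```

```text
[ 0.0009, 0.0530, 0.0072 ,  0.0088, -0.0030, 0.0067 ]
[ 0.0002, 0.0257, 0.0025 ,  0.0029, -0.0010, 0.0022 ]
[ 0.0003, 0.0257, 0.0024 ,  0.0029, -0.0010, 0.0022 ]
[ 0.0004, 0.0257, 0.0023 ,  0.0029, -0.0010, 0.0022 ]
```

>>> {"name": "jog_arm", "arguments": {
  "increments": [
    [0.001, 0.02, 0.007, 0.001, -0.003, 0.001, 1],
    [0, 0.025, 0, 0, 0, 0, 1],
    [0, 0, 0, 0, 0, 0, 1]
  ]
}}

```text
time: 3.82
tool_pos: [0.4611, -0.2317, 0.1099]
tcp_rot: [-1.562, -0.304, 0.283]
wrist_force: [0.7, 0.5, -0.1]
width: 1.003
```

```bash
python3 - <<'E'
from h import *
st();plan([.459,-.232,.076],21.4,1)
E
```

```text
t 3.825 pos [ 0.4611 -0.2317  0.1099] xyaw 21.4 y [ 0.015 -0.008 -1.   ] q [-0.51  0.05  2.07  0.    1.   -0.89] F [ 0.7  0.5 -0.1] M [-0.01  0.    0.  ] w 1.003
[ -0.0024, 0.0339, 0.0010 ,  0.0130, -0.0000, 0.0106 ]
```

>>> {"name": "jog_arm", "arguments": {
  "increments": [
    [-0.002, 0.013, 0.001, 0.006, 0, 0.005, 1],
    [0, 0.02, 0, 0, 0, 0, 1],
    [0, 0, 0, 0, 0, 0, 1],
    [0, 0, 0, 0, 0, 0, 1]
  ]
}}

```text
time: 4.32
tool_pos: [0.461, -0.2316, 0.0783]
tcp_rot: [-1.559, -0.302, 0.287]
wrist_force: [-0.3, -0.4, 0.9]
width: 0.998
```

```bash
python3 - <<'E'
from h import *
st();plan([.459,-.232,.076],21.4,1)
E
```

```text
t 4.325 pos [ 0.461  -0.2316  0.0783] xyaw 21.48 y [ 0.011 -0.006 -1.   ] q [-0.51  0.1   2.09  0.    0.94 -0.89] F [-0.3 -0.4  0.9] M [-0.01  0.02 -0.  ] w 0.998
[ -0.0020, 0.0023, 0.0004 ,  0.0099, 0.0014, 0.0081 ]
```

>>> {"name": "jog_arm", "arguments": {
  "increments": [
    [-0.002, 0.002, 0.0004, 0.01, 0, 0.008, 1],
    [0, 0, 0, 0, 0, 0, 1]
  ]
}}

```text
time: 4.58
tool_pos: [0.4598, -0.2325, 0.0776]
tcp_rot: [-1.552, -0.295, 0.293]
wrist_force: [0.7, 0.4, 0.1]
width: 0.997
```

```bash
python3 - <<'E'
from h import *
st();plan([.459,-.232,.076],21.4,1)
E
```

```text
t 4.575 pos [ 0.4598 -0.2325  0.0776] xyaw 21.48 y [ 0.001 -0.001 -1.   ] q [-0.52  0.1   2.08  0.    0.95 -0.89] F [0.7 0.4 0.1] M [ 0.03  0.01 -0.07] w 0.997
[ -0.0006, 0.0016, 0.0008 ,  0.0011, 0.0015, 0.0010 ]
```

>>> {"name": "jog_arm", "arguments": {
  "increments": [
    [-0.0006, 0.0016, 0.0008, 0, 0, 0, 0],
    [0, 0, 0, 0, 0, 0, 0],
    [0, 0, 0, 0, 0, 0, 0],
    [0, 0, 0, 0, 0, 0, 0],
    [0, 0, 0, 0, 0, 0, 0],
    [0, 0, 0, 0, 0, 0, 0],
    [0, 0, 0, 0, 0, 0, 0]
  ],
  "force": 60
}}

```text
time: 5.45
tool_pos: [0.4596, -0.2322, 0.0767]
tcp_rot: [-1.552, -0.296, 0.292]
wrist_force: [0.1, 0.5, 0.0]
width: 0.099
```

```bash
python3 - <<'E'
from h import *
st();plan([.46,-.2,.26],21.4,4)
E
```

```text
t 5.45 pos [ 0.4596 -0.2322  0.0767] xyaw 21.47 y [ 0.003 -0.001 -1.   ] q [-0.52  0.1   2.09  0.    0.95 -0.89] F [0.1 0.5 0. ] M [ 0.08 -0.02  0.01] w 0.099
[ 0.0031, -0.0458, 0.0074 ,  0.0005, 0.0003, 0.0006 ]
[ 0.0031, -0.0458, 0.0074 ,  0.0005, 0.0003, 0.0006 ]
[ 0.0031, -0.0458, 0.0074 ,  0.0005, 0.0003, 0.0006 ]
[ 0.0031, -0.0458, 0.0074 ,  0.0005, 0.0003, 0.0006 ]
```

>>> {"name": "jog_arm", "arguments": {
  "increments": [
    [0, -0.03, 0, 0, 0, 0, 0],
    [0, -0.05, 0, 0, 0, 0, 0],
    [0, -0.05, 0, 0, 0, 0, 0],
    [0, -0.05, 0, 0, 0, 0, 0],
    [0, -0.02, 0, 0, 0, 0, 0],
    [0, 0, 0, 0, 0, 0, 0]
  ]
}}

```text
time: 6.2
tool_pos: [0.4546, -0.2303, 0.2758]
tcp_rot: [-1.544, -0.286, 0.301]
wrist_force: [-0.2, -0.4, -2.6]
width: 0.091
```

```bash
python3 - <<'E'
from h import *
st();plan([.53,.041,.28],21.4,6)
E
```

```text
t 6.2 pos [ 0.4546 -0.2303  0.2758] xyaw 21.47 y [-0.01   0.005 -1.   ] q [-0.52 -0.07  1.88 -0.    1.35 -0.89] F [-0.2 -0.4 -2.6] M [-0.01  0.    0.07] w 0.091
[ 0.0282, -0.0006, 0.0375 ,  -0.0013, 0.0002, -0.0013 ]
[ 0.0282, -0.0006, 0.0375 ,  -0.0013, 0.0002, -0.0013 ]
[ 0.0282, -0.0006, 0.0375 ,  -0.0013, 0.0002, -0.0013 ]
[ 0.0282, -0.0007, 0.0375 ,  -0.0013, 0.0002, -0.0013 ]
[ 0.0282, -0.0007, 0.0375 ,  -0.0013, 0.0002, -0.0013 ]
[ 0.0282, -0.0007, 0.0375 ,  -0.0013, 0.0002, -0.0013 ]
```

Wrist force is -2.6 N, so the cup (about 0.27 kg) is held. Moving to view the mill.

>>> {"name": "jog_arm", "arguments": {
  "increments": [
    [0.02, -0.001, 0.025, -0.002, 0, -0.0015, 0],
    [0.03, -0.001, 0.04, -0.002, 0, -0.0015, 0],
    [0.03, -0.001, 0.04, -0.002, 0, -0.0015, 0],
    [0.03, -0.001, 0.04, -0.001, 0, -0.001, 0],
    [0.028, 0, 0.037, -0.001, 0, -0.001, 0],
    [0.02, 0, 0.025, 0, 0, 0, 0],
    [0, 0, 0, 0, 0, 0, 0],
    [0, 0, 0, 0, 0, 0, 0]
  ]
}}

```text
time: 7.2
tool_pos: [0.5189, 0.0274, 0.2599]
tcp_rot: [-1.544, -0.269, 0.314]
wrist_force: [-0.1, 0.9, -2.8]
width: 0.094
```

```bash
python3 - <<'E'
from h import *
st()
p=read_camera("wrist"); cv2.imwrite("pics/w3.png",p["img"]); w,n=cloud(p); np.save("w3.npy",w)
for t,h in (("mill",0),("deck",.0855),("notch_1",.095),("gap_1",.112)):
    for m in spotter.spot_point(p,t): print(t,m["p"],np.round(m["location"],1),ray(p,m["location"],h).round(4))
for m in spotter.masks_of(p,"mill"):
    q=w[m["mask"]]; q=q[~np.isnan(q[:,0])]; hi=np.histogram(q[:,2],bins=np.arange(0,.14,.002)); print([(round(b,3),c) for c,b in zip(*hi) if c>30])
E
```

```text
t 7.2 pos [0.5189 0.0274 0.2599] xyaw 21.34 y [-0.029  0.001 -1.   ] q [ 0.   -0.03  1.87  0.    1.34 -0.37] F [-0.1  0.9 -2.8] M [ 0.01 -0.04 -0.04] w 0.094
mill 0.79 [270.9  76.1] [0.4978 0.1393 0.    ]
deck 0.87 [270.9  66.5] [0.4931 0.1408 0.0855]
notch_1 0.87 [305.4  94.5] [0.5373 0.1276 0.095 ]
notch_1 0.75 [234.8  84.7] [0.4647 0.1096 0.095 ]
notch_1 0.57 [281.4  24.3] [0.4876 0.18   0.095 ]
gap_1 0.69 [314.4  41.4] [0.5228 0.1738 0.112 ]
gap_1 0.65 [272.6  64.6] [0.4939 0.14   0.112 ]
[]
[(np.float64(0.0), np.int64(34)), (np.float64(0.08), np.int64(1540)), (np.float64(0.082), np.int64(4468)), (np.float64(0.084), np.int64(318)), (np.float64(0.086), np.int64(63)), (np.float64(0.088), np.int64(73)), (np.float64(0.09), np.int64(177)), (np.float64(0.092), np.int64(503)), (np.float64(0.094), np.int64(126)), (np.float64(0.096), np.int64(109)), (np.float64(0.098), np.int64(106)), (np.float64(0.1), np.int64(98)), (np.float64(0.102), np.int64(99)), (np.float64(0.104), np.int64(117)), (np.float64(0.106), np.int64(574)), (np.float64(0.108), np.int64(3028)), (np.float64(0.11), np.int64(288))]
```

View pics/w3.png

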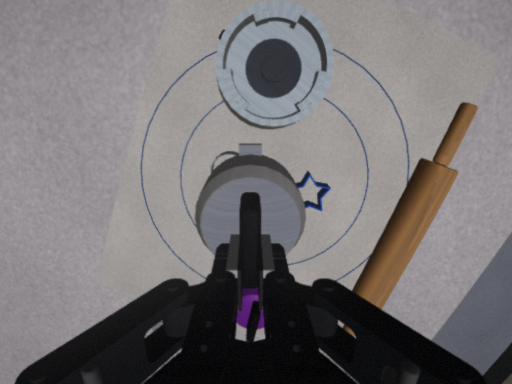

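The view shows the mill's collar at (272,65) with three hooks, and the held cup below it at (250,205) with lug_1 at (250,148). Depth puts the floor at about 0.0825, the boss at 0.0925 and the rim at 0.1085, so the collar is about 3 mm low. Next I'll fit the centre and hook angles.

```bash
cat > mill.py <<'E'
from h import *
from scipy.optimize import least_squares
def fit(w,c0=(.494,.139)):
    c=np.array(c0)
    rr=lambda c:np.hypot(w[...,0]-c[0],w[...,1]-c[1])
    rim=w[(rr(c)<.068)&(w[...,2]>.106)&(w[...,2]<.113)]; rim2=w[(rr(c)<.068)&(w[...,2]>.1)]
    print("zrim",np.median(rim[:,2]),"floor",np.nanmedian(w[(rr(c)<.038)&(rr(c)>.02)][:,2]),"boss",np.nanmedian(w[rr(c)<.01][:,2]))
    (cx,cy),r=cv2.minEnclosingCircle(rim[:,:2].astype(np.float32)); print("outer",cx,cy,r)
    bo=w[(rr(c)<.03)&(w[...,2]>.09)&(w[...,2]<.096)]; print("boss",cv2.minEnclosingCircle(bo[:,:2].astype(np.float32)),bo.mean(0))
    p=rim[:,:2]
    # template score: centre+yaw maximising agreement of rim/floor labels
    q=w[(rr(c)<.06)]; q=q[~np.isnan(q[:,0])]; lab=np.where(q[:,2]>.104,1,np.where(q[:,2]<.098,-1,0)); q=q[lab!=0];lab=lab[lab!=0]
    def score(x,y,a):
        d=q[:,:2]-[x,y]; r=np.hypot(*d.T); t=(np.degrees(np.arctan2(d[:,1],d[:,0]))-a+21)%120-21
        m=((r>.051)&(r<.058))|((r>.0435)&(r<=.051)&(t<31)); return (np.where(m,1,-1)*lab).sum()/len(q)
    best=(-9,)
    for st,n,da in ((.002,3,4),(.0005,4,1),(.0002,3,.5)):
        x0,y0,a0=(cx,cy,0) if len(best)==1 else best[1:]
        A=np.arange(-60,60,4) if len(best)==1 else a0+np.arange(-5,6)*da
        best=max((score(x0+i*st,y0+j*st,a),x0+i*st,y0+j*st,a) for i in range(-n,n+1) for j in range(-n,n+1) for a in A)
    print("template",np.round(best,4))
E
python3 - <<'E'
from mill import *
w=np.load("w3.npy"); fit(w)
E
```

```text
zrim 0.10885351542493207 floor 0.08263133377280779 boss 0.0929558496984893
outer 0.49561354517936707 0.1403237134218216 0.0589195191860199
boss ((0.49575290083885193, 0.14002986252307892), 0.013907327316701412) [0.49571241 0.14000443 0.09281386]
template [  0.8756   0.4959   0.1401 -15.    ]
```

```bash
python3 - <<'E'
from h import *
st();plan([.4957,.1401,.24],80,8)
E
```

```text
t 7.5 pos [0.5201 0.0268 0.2621] xyaw 21.23 y [-0.025  0.002 -1.   ] q [ 0.   -0.03  1.86  0.    1.34 -0.37] F [-0.2  0.1 -3.2] M [ 0.06 -0.07 -0.03] w 0.095
[ 0.0024, 0.0029, 0.0143 ,  -0.0027, -0.1282, -0.0019 ]
[ 0.0042, 0.0028, 0.0139 ,  -0.0027, -0.1282, -0.0019 ]
[ 0.0059, 0.0028, 0.0132 ,  -0.0027, -0.1282, -0.0019 ]
[ 0.0075, 0.0028, 0.0124 ,  -0.0027, -0.1282, -0.0019 ]
[ 0.0090, 0.0028, 0.0113 ,  -0.0027, -0.1282, -0.0019 ]
[ 0.0104, 0.0028, 0.0101 ,  -0.0027, -0.1282, -0.0019 ]
[ 0.0116, 0.0027, 0.0087 ,  -0.0027, -0.1282, -0.0019 ]
[ 0.0126, 0.0028, 0.0071 ,  -0.0027, -0.1282, -0.0019 ]
```

>>> {"name": "jog_arm", "arguments": {
  "increments": [
    [0.002, 0, 0.014, -0.003, -0.128, -0.002, 0],
    [0.004, 0, 0.014, -0.003, -0.128, -0.002, 0],
    [0.006, 0, 0.013, -0.003, -0.128, -0.002, 0],
    [0.0075, 0, 0.012, -0.003, -0.128, -0.002, 0],
    [0.009, 0, 0.011, -0.003, -0.128, -0.002, 0],
    [0.01, 0, 0.01, -0.003, -0.128, -0.002, 0],
    [0.0115, 0, 0.009, -0.003, -0.128, -0.002, 0],
    [0.0125, 0, 0.007, -0.003, -0.128, -0.002, 0],
    [0, 0, 0, 0, 0, 0, 0]
  ]
}}

```text
time: 8.62
tool_pos: [0.4959, 0.1363, 0.2656]
tcp_rot: [-1.285, -1.102, 1.09]
wrist_force: [0.1, -1.1, -2.9]
width: 0.096
```

```bash
python3 - <<'E'
from h import *
st();plan([.4957,.1401,.22],80,1)
E
```

```text
t 8.625 pos [0.4959 0.1363 0.2656] xyaw 81.2 y [ 0.01  -0.001 -1.   ] q [ 0.22 -0.07  1.89 -0.    1.31 -1.19] F [ 0.1 -1.1 -2.9] M [-0.05 -0.04  0.02] w 0.096
[ 0.0037, 0.0456, 0.0012 ,  0.0097, 0.0209, 0.0011 ]
```

>>> {"name": "jog_arm", "arguments": {
  "increments": [
    [0.004, 0.02, 0.001, 0.01, 0.02, 0.001, 0],
    [0, 0.025, 0, 0, 0, 0, 0],
    [0, 0.015, 0, 0, 0, 0, 0],
    [0, 0, 0, 0, 0, 0, 0]
  ]
}}

```text
time: 9.12
tool_pos: [0.4956, 0.1384, 0.201]
tcp_rot: [-1.29, -1.069, 1.074]
wrist_force: [0.4, -0.2, -3.3]
width: 0.094
```

```bash
python3 - <<'E'
from h import *
st();plan([.4957,.1401,.19],80,1)
p=read_camera("wrist"); w,n=cloud(p); np.save("w4.npy",w); cv2.imwrite("pics/w4.png",p["img"])
E
```

```text
t 9.125 pos [0.4956 0.1384 0.201 ] xyaw 79.4 y [-0.003 -0.001 -1.   ] q [ 0.22 -0.02  1.97 -0.    1.2  -1.16] F [ 0.4 -0.2 -3.3] M [ 0.   -0.02 -0.01] w 0.094
[ 0.0017, 0.0110, 0.0002 ,  -0.0025, -0.0105, -0.0014 ]
```

View pics/w4.png

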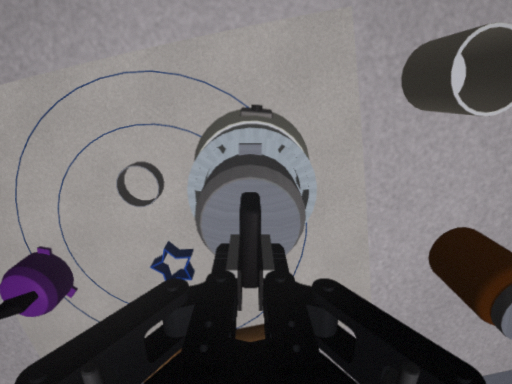

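Lug_1 at (250,148) sits centred between the hook ends at (222,150) and (281,150), so it is in the gap. Next is a gentle descent, first to just above the boss.

>>> {"name": "jog_arm", "arguments": {
  "increments": [
    [0.0017, 0.006, 0.0002, -0.0025, -0.01, -0.001, 0],
    [0, 0.006, 0, 0, 0, 0, 0],
    [0, 0.006, 0, 0, 0, 0, 0],
    [0, 0, 0, 0, 0, 0, 0]
  ]
}}

```text
time: 9.68
tool_pos: [0.4978, 0.1406, 0.1848]
tcp_rot: [-1.29, -1.083, 1.076]
wrist_force: [0.1, 1.0, -1.9]
width: 0.093
```

```bash
python3 - <<'E'
from h import *
st();plan([.4957,.1401,.172],80,1)
E
```

```text
t 9.675 pos [0.4978 0.1406 0.1848] xyaw 79.97 y [ 0.005  0.001 -1.   ] q [ 0.23 -0.01  1.98 -0.    1.16 -1.17] F [ 0.1  1.  -1.9] M [-0.   -0.02 -0.03] w 0.093
[ -0.0009, 0.0127, 0.0021 ,  0.0049, -0.0005, 0.0016 ]
```

>>> {"name": "jog_arm", "arguments": {
  "increments": [
    [-0.0008, 0.004, 0.002, 0.005, 0, 0.0015, 0],
    [0, 0.004, 0, 0, 0, 0, 0],
    [0, 0, 0, 0, 0, 0, 0]
  ]
}}

```text
time: 10.05
tool_pos: [0.4958, 0.1402, 0.1766]
tcp_rot: [-1.287, -1.08, 1.079]
wrist_force: [0.3, -0.6, -3.3]
width: 0.098
```

```bash
python3 - <<'E'
from h import *
st();plan([.4957,.1401,.172],80,1)
E
```

```text
t 10.05 pos [0.4958 0.1402 0.1766] xyaw 79.97 y [ 0.  0. -1.] q [ 0.23 -0.    1.99  0.    1.15 -1.17] F [ 0.3 -0.6 -3.3] M [-0.04  0.03 -0.04] w 0.098
[ -0.0001, 0.0046, 0.0001 ,  0.0003, -0.0004, 0.0003 ]
```

Lateral position is good. Feeling down in 1.5 mm steps.

>>> {"name": "jog_arm", "arguments": {
  "increments": [
    [0, 0.0015, 0, 0, 0, 0, 0],
    [0, 0.0015, 0, 0, 0, 0, 0],
    [0, 0, 0, 0, 0, 0, 0]
  ]
}}

```text
time: 10.42
tool_pos: [0.496, 0.1403, 0.1736]
tcp_rot: [-1.287, -1.08, 1.079]
wrist_force: [-0.6, -0.2, -2.7]
width: 0.094
```

>>> {"name": "jog_arm", "arguments": {
  "increments": [
    [0, 0.0015, 0, 0, 0, 0, 0],
    [0, 0.0015, 0, 0, 0, 0, 0],
    [0, 0, 0, 0, 0, 0, 0]
  ]
}}

```text
time: 10.8
tool_pos: [0.4961, 0.1403, 0.1705]
tcp_rot: [-1.287, -1.08, 1.078]
wrist_force: [-0.7, 0.4, -3.4]
width: 0.093
```

>>> {"name": "jog_arm", "arguments": {
  "increments": [
    [0, 0.001, 0, 0, 0, 0, 0],
    [0, 0.001, 0, 0, 0, 0, 0],
    [0, 0, 0, 0, 0, 0, 0]
  ]
}}

```text
time: 11.18
tool_pos: [0.4972, 0.1406, 0.1703]
tcp_rot: [-1.288, -1.082, 1.077]
wrist_force: [-1.2, -0.9, 1.3]
width: 0.097
```

>>> {"name": "jog_arm", "arguments": {
  "increments": [
    [0, 0.001, 0, 0, 0, 0, 0],
    [0, 0.001, 0, 0, 0, 0, 0],
    [0, 0, 0, 0, 0, 0, 0]
  ]
}}

```text
time: 11.55
tool_pos: [0.4976, 0.1407, 0.1691]
tcp_rot: [-1.289, -1.083, 1.076]
wrist_force: [-0.7, -0.0, 2.1]
width: 0.095
```

Contact came at TCP z ≈ 0.1705. Now pressing on in small steps, correcting the drift.

```bash
python3 - <<'E'
from h import *
st();plan([.4957,.1401,.163],80,1)
E
```

```text
t 11.55 pos [0.4976 0.1407 0.1691] xyaw 79.98 y [ 0.005  0.001 -1.   ] q [ 0.23  0.    2.    0.    1.13 -1.17] F [-0.7 -0.   2.1] M [-0.    0.27  0.  ] w 0.095
[ -0.0009, 0.0061, 0.0018 ,  0.0043, -0.0004, 0.0021 ]
```

>>> {"name": "jog_arm", "arguments": {
  "increments": [
    [-0.0009, 0.0015, 0.0018, 0.004, 0, 0.002, 0],
    [0, 0.0015, 0, 0.001, 0, 0, 0],
    [0, 0.0015, 0, 0.001, 0, 0, 0],
    [0, 0, 0, 0, 0, 0, 0]
  ]
}}

```text
time: 12.05
tool_pos: [0.4972, 0.1406, 0.1664]
tcp_rot: [-1.287, -1.081, 1.077]
wrist_force: [-1.3, -0.1, 5.2]
width: 0.098
```

```bash
python3 - <<'E'
from h import *
st();plan([.4957,.1401,.163],80,1)
E
```

```text
t 12.05 pos [0.4972 0.1406 0.1664] xyaw 79.97 y [ 0.002  0.001 -1.   ] q [ 0.23  0.01  2.    0.    1.13 -1.17] F [-1.3 -0.1  5.2] M [-0.1   0.29 -0.01] w 0.098
[ -0.0007, 0.0034, 0.0014 ,  0.0015, -0.0004, 0.0017 ]
```

>>> {"name": "jog_arm", "arguments": {
  "increments": [
    [-0.0007, 0.0015, 0.0018, 0.003, 0, 0.0015, 0],
    [0, 0.0015, 0.0003, 0.001, 0, 0, 0],
    [0, 0.0015, 0.0003, 0.001, 0, 0, 0],
    [0, 0, 0, 0, 0, 0, 0]
  ]
}}

```text
time: 12.55
tool_pos: [0.4975, 0.1408, 0.1654]
tcp_rot: [-1.287, -1.082, 1.077]
wrist_force: [-2.1, -0.1, 6.2]
width: 0.093
```

```bash
python3 - <<'E'
from h import *
st();plan([.4957,.1401,.161],80,1)
E
```

```text
t 12.55 pos [0.4975 0.1408 0.1654] xyaw 79.98 y [ 0.003  0.002 -1.   ] q [ 0.23  0.01  2.    0.    1.13 -1.17] F [-2.1 -0.1  6.2] M [-0.1   0.37  0.01] w 0.093
[ -0.0010, 0.0044, 0.0017 ,  0.0023, -0.0004, 0.0024 ]
```

>>> {"name": "jog_arm", "arguments": {
  "increments": [
    [-0.001, 0.002, 0.002, 0.003, 0, 0.002, 0],
    [-0.0003, 0.002, 0.0012, 0.0015, 0, 0.001, 0],
    [-0.0003, 0.002, 0.0012, 0.0015, 0, 0.001, 0]
  ]
}}

```text
time: 12.92
tool_pos: [0.4964, 0.1407, 0.1634]
tcp_rot: [-1.289, -1.083, 1.077]
wrist_force: [-1.2, -0.8, 9.0]
width: 0.098
```

```bash
python3 - <<'E'
from h import *
st();plan([.4957,.1401,.161],80,1)
E
```

```text
t 12.925 pos [0.4964 0.1407 0.1634] xyaw 79.98 y [ 0.004  0.001 -1.   ] q [ 0.23  0.01  2.01 -0.    1.12 -1.17] F [-1.2 -0.8  9. ] M [-0.12  0.14 -0.01] w 0.098
[ -0.0007, 0.0024, 0.0006 ,  0.0037, -0.0004, 0.0013 ]
```

>>> {"name": "jog_arm", "arguments": {
  "increments": [
    [-0.0007, 0.0023, 0.001, 0.004, 0, 0.001, 0],
    [-0.0003, 0.0023, 0.001, 0.002, 0, 0.001, 0],
    [-0.0003, 0.0023, 0.001, 0.002, 0, 0.001, 0]
  ]
}}

```text
time: 13.3
tool_pos: [0.4972, 0.1408, 0.1618]
tcp_rot: [-1.289, -1.083, 1.076]
wrist_force: [-2.2, -0.5, 11.2]
width: 0.095
```

```bash
python3 - <<'E'
from h import *
st();plan([.4957,.1401,.161],80,1)
E
```

```text
t 13.3 pos [0.4972 0.1408 0.1618] xyaw 79.98 y [ 0.005  0.001 -1.   ] q [ 0.23  0.01  2.01  0.    1.12 -1.17] F [-2.2 -0.5 11.2] M [-0.09  0.36  0.03] w 0.095
[ -0.0009, 0.0008, 0.0014 ,  0.0042, -0.0003, 0.0019 ]
```

>>> {"name": "jog_arm", "arguments": {
  "increments": [
    [-0.0007, 0.0026, 0.0014, 0.004, 0, 0.002, 0],
    [-0.0004, 0.0026, 0.0012, 0.003, 0.06, 0.001, 0],
    [-0.0004, 0.0026, 0.0012, 0.003, 0.08, 0.001, 0],
    [-0.0004, 0.0026, 0.0012, 0.003, 0.08, 0.001, 0]
  ]
}}

```text
time: 13.8
tool_pos: [0.4984, 0.1415, 0.1605]
tcp_rot: [-1.373, -0.914, 0.904]
wrist_force: [-1.6, 0.3, 12.6]
width: 0.095
```

```bash
python3 - <<'E'
from h import *
st();plan([.4957,.1401,.161],60,1)
E
```

```text
t 13.8 pos [0.4984 0.1415 0.1605] xyaw 67.02 y [ 0.005  0.003 -1.   ] q [ 0.23  0.01  2.01  0.    1.11 -0.94] F [-1.6  0.3 12.6] M [-0.08  0.32  0.09] w 0.095
[ -0.0024, -0.0006, 0.0019 ,  0.0035, 0.1225, 0.0048 ]
```

>>> {"name": "jog_arm", "arguments": {
  "increments": [
    [-0.003, 0.0025, 0.0025, 0.004, 0.02, 0.004, 0],
    [-0.0025, 0.0025, 0.002, 0.003, 0.02, 0.003, 0]
  ]
}}

```text
time: 14.05
tool_pos: [0.4973, 0.1402, 0.1611]
tcp_rot: [-1.388, -0.884, 0.87]
wrist_force: [0.3, 2.0, 12.3]
width: 0.093
```

```bash
python3 - <<'E'
from h import *
st();plan([.4957,.1401,.161],60,1)
E
```

```text
t 14.05 pos [0.4973 0.1402 0.1611] xyaw 64.62 y [ 0.008  0.003 -1.   ] q [ 0.23  0.01  2.01  0.    1.11 -0.9 ] F [ 0.3  2.  12.3] M [ 0.35 -0.04  0.07] w 0.093
[ -0.0007, 0.0000, 0.0014 ,  0.0055, 0.0806, 0.0067 ]
```

>>> {"name": "jog_arm", "arguments": {
  "increments": [
    [-0.0012, 0.0025, 0.0014, 0.004, 0.08, 0.004, 0],
    [-0.0014, 0.0025, 0.0013, 0.003, 0.08, 0.004, 0],
    [-0.0015, 0.0025, 0.0011, 0.003, 0.08, 0.004, 0]
  ]
}}

```text
time: 14.42
tool_pos: [0.4987, 0.1406, 0.1614]
tcp_rot: [-1.46, -0.695, 0.68]
wrist_force: [-1.7, -0.2, 10.4]
width: 0.095
```

```bash
python3 - <<'E'
from h import *
st();plan([.4957,.1401,.161],40,1)
E
```

```text
t 14.425 pos [0.4987 0.1406 0.1614] xyaw 50.46 y [ 0.009  0.003 -1.   ] q [ 0.23  0.01  2.01  0.    1.11 -0.66] F [-1.7 -0.2 10.4] M [0.01 0.21 0.09] w 0.095
[ -0.0023, 0.0004, 0.0020 ,  0.0041, 0.1826, 0.0082 ]
```

>>> {"name": "jog_arm", "arguments": {
  "increments": [
    [-0.003, 0.0032, 0.0025, 0.005, 0.0, 0.007, 0],
    [-0.0025, 0.003, 0.0015, 0.004, 0.03, 0.005, 0]
  ]
}}

```text
time: 14.68
tool_pos: [0.4982, 0.1403, 0.161]
tcp_rot: [-1.468, -0.67, 0.657]
wrist_force: [1.1, 0.5, 11.6]
width: 0.095
```

```bash
python3 - <<'E'
from h import *
st();plan([.4957,.1401,.161],40,1)
E
```

```text
t 14.675 pos [0.4982 0.1403 0.161 ] xyaw 48.68 y [ 0.008  0.003 -1.   ] q [ 0.23  0.01  2.01  0.    1.11 -0.62] F [ 1.1  0.5 11.6] M [ 0.13 -0.07  0.05] w 0.095
[ -0.0018, -0.0000, 0.0017 ,  0.0035, 0.1514, 0.0074 ]
```

>>> {"name": "jog_arm", "arguments": {
  "increments": [
    [-0.0035, 0.003, 0.0028, 0.005, 0.0, 0.01, 0],
    [-0.003, 0.003, 0.0022, 0.004, 0.0, 0.008, 0]
  ]
}}

```text
time: 14.92
tool_pos: [0.4974, 0.1403, 0.1613]
tcp_rot: [-1.471, -0.667, 0.66]
wrist_force: [2.5, 0.5, 10.5]
width: 0.088
```

```bash
python3 - <<'E'
from h import *
st();plan([.4957,.1401,.161],40,1)
E
```

```text
t 14.925 pos [0.4974 0.1403 0.1613] xyaw 48.68 y [ 0.006 -0.001 -1.   ] q [ 0.23  0.01  2.01 -0.    1.12 -0.62] F [ 2.5  0.5 10.5] M [ 0.14 -0.42  0.02] w 0.088
[ -0.0013, 0.0003, 0.0011 ,  0.0049, 0.1514, 0.0030 ]
```

>>> {"name": "jog_arm", "arguments": {
  "increments": [
    [-0.0022, 0.0038, 0.0018, 0.004, 0.03, 0.004, 0],
    [-0.0022, 0.0036, 0.0016, 0.004, 0.07, 0.004, 0],
    [-0.0022, 0.0036, 0.0014, 0.004, 0.07, 0.004, 0]
  ]
}}

```text
time: 15.3
tool_pos: [0.4986, 0.1405, 0.1598]
tcp_rot: [-1.506, -0.536, 0.521]
wrist_force: [-1.3, -0.4, 15.5]
width: 0.096
```

```bash
python3 - <<'E'
from h import *
st();plan([.4957,.1401,.161],15,1)
E
```

```text
t 15.3 pos [0.4986 0.1405 0.1598] xyaw 38.71 y [ 0.009  0.002 -1.   ] q [ 0.23  0.01  2.01  0.    1.11 -0.45] F [-1.3 -0.4 15.5] M [-0.12  0.39  0.17] w 0.096
[ -0.0025, -0.0012, 0.0015 ,  0.0021, 0.4139, 0.0094 ]
```

>>> {"name": "jog_arm", "arguments": {
  "increments": [
    [-0.0026, 0.0024, 0.0015, 0.003, 0.07, 0.006, 0],
    [-0.0026, 0.0026, 0.0012, 0.003, 0.07, 0.006, 0],
    [-0.0026, 0.0026, 0.001, 0.003, 0.07, 0.006, 0]
  ]
}}

```text
time: 15.68
tool_pos: [0.4986, 0.1403, 0.1612]
tcp_rot: [-1.539, -0.367, 0.353]
wrist_force: [0.4, -1.1, 11.3]
width: 0.095
```

```bash
python3 - <<'E'
from h import *
st();plan([.4957,.1401,.161],15,1)
E
```

```text
t 15.675 pos [0.4986 0.1403 0.1612] xyaw 26.33 y [ 0.009  0.003 -1.   ] q [ 0.23  0.01  2.01  0.    1.11 -0.23] F [ 0.4 -1.1 11.3] M [-0.07 -0.02  0.09] w 0.095
[ -0.0027, 0.0001, 0.0011 ,  0.0000, 0.1978, 0.0091 ]
```

>>> {"name": "jog_arm", "arguments": {
  "increments": [
    [-0.0026, 0.003, 0.001, 0.001, 0.06, 0.008, 0],
    [-0.0026, 0.003, 0.0008, 0.001, 0.06, 0.008, 0],
    [-0.0026, 0.0028, 0.0008, 0.001, 0.06, 0.008, 0]
  ]
}}

```text
time: 16.05
tool_pos: [0.4986, 0.1405, 0.1609]
tcp_rot: [-1.561, -0.218, 0.213]
wrist_force: [0.5, -0.8, 12.0]
width: 0.096
```

```bash
python3 - <<'E'
from h import *
st();plan([.4957,.1401,.161],15,1)
E
```

```text
t 16.05 pos [0.4986 0.1405 0.1609] xyaw 15.72 y [ 0.004 -0.001 -1.   ] q [ 0.23  0.01  2.01 -0.    1.12 -0.05] F [ 0.5 -0.8 12. ] M [-0.19 -0.01  0.06] w 0.096
[ -0.0029, -0.0001, 0.0004 ,  0.0015, 0.0125, 0.0033 ]
```

>>> {"name": "jog_arm", "arguments": {
  "increments": [
    [-0.0028, 0.0028, 0.0004, 0.001, 0.04, 0.004, 0],
    [-0.0026, 0.0028, 0.0004, 0.001, 0.04, 0.004, 0]
  ]
}}

```text
time: 16.3
tool_pos: [0.4985, 0.1404, 0.1609]
tcp_rot: [-1.566, -0.157, 0.146]
wrist_force: [-0.8, -0.5, 11.7]
width: 0.098
```

```bash
python3 - <<'E'
from h import *
st();plan([.4957,.1401,.161],12,1)
E
```

```text
t 16.3 pos [0.4985 0.1404 0.1609] xyaw 11.05 y [ 0.007  0.001 -1.   ] q [ 0.23  0.01  2.01 -0.    1.11  0.03] F [-0.8 -0.5 11.7] M [-0.13  0.17  0.39] w 0.098
[ -0.0028, -0.0001, 0.0003 ,  0.0008, -0.0167, 0.0072 ]
```

The end stop is felt: Mz rose to 0.39 N m at jaw yaw ≈ 11° against about 12° expected. Easing off now.

>>> {"name": "jog_arm", "arguments": {
  "increments": [
    [-0.0024, 0.001, 0.0003, 0.001, -0.015, 0.005, 0],
    [-0.002, 0.0, 0.0003, 0, -0.01, 0.003, 0],
    [-0.002, 0.0, 0.0003, 0, 0, 0.003, 0],
    [-0.0015, 0.0, 0.0003, 0, 0, 0.003, 0]
  ]
}}

```text
time: 16.8
tool_pos: [0.4969, 0.1411, 0.1653]
tcp_rot: [-1.564, -0.179, 0.166]
wrist_force: [2.0, 1.5, 3.7]
width: 0.1
```

```bash
python3 - <<'E'
from h import *
st();plan([.4957,.1401,.166],13,1)
E
```

```text
t 16.8 pos [0.4969 0.1411 0.1653] xyaw 12.62 y [ 0.008  0.001 -1.   ] q [ 0.23  0.    2.01 -0.    1.12  0.01] F [2.  1.5 3.7] M [ 0.04 -0.25  0.12] w 0.1
[ -0.0014, -0.0007, -0.0007 ,  0.0006, -0.0066, 0.0082 ]
```

>>> {"name": "jog_arm", "arguments": {
  "increments": [
    [0, -0.0003, 0, 0, 0, 0, 0],
    [0, -0.0004, 0, 0, 0, 0.002, 0],
    [0, -0.0003, 0, 0, 0, 0.002, 0],
    [0, 0, 0, 0, 0, 0, 0]
  ]
}}

```text
time: 17.3
tool_pos: [0.4973, 0.1409, 0.1657]
tcp_rot: [-1.565, -0.177, 0.17]
wrist_force: [2.1, -0.7, 3.8]
width: 0.094
```

```bash
python3 - <<'E'
from h import *
st();plan([.4957,.1401,.166],13,1)
E
```

```text
t 17.3 pos [0.4973 0.1409 0.1657] xyaw 12.64 y [ 0.004 -0.    -1.   ] q [ 0.23  0.01  2.01 -0.    1.13  0.01] F [ 2.1 -0.7  3.8] M [ 0.06 -0.2   0.15] w 0.094
[ -0.0017, -0.0003, -0.0004 ,  0.0012, -0.0064, 0.0043 ]
```

>>> {"name": "jog_arm", "arguments": {
  "increments": [
    [0, -0.001, 0, 0, 0, 0, 0],
    [0, -0.001, 0, 0, 0, 0, 0],
    [0, -0.001, 0, 0, 0, 0, 0]
  ]
}}

```text
time: 17.68
tool_pos: [0.4977, 0.14, 0.1663]
tcp_rot: [-1.566, -0.177, 0.17]
wrist_force: [4.6, 0.4, -4.3]
width: 0.096
```

```bash
python3 - <<'E'
from h import *
st();plan([.4957,.1401,.166],13,1)
E
```

```text
t 17.675 pos [0.4977 0.14   0.1663] xyaw 12.65 y [ 0.005 -0.002 -1.   ] q [ 0.23  0.01  2.   -0.    1.13  0.01] F [ 4.6  0.4 -4.3] M [ 0.02 -0.9   0.22] w 0.096
[ -0.0019, 0.0003, 0.0005 ,  0.0028, -0.0062, 0.0045 ]
```

The roof holds the cup: the force reversed to -4.3 N with only 0.6 mm of travel, so it is locked. Relaxing and letting go.

>>> {"name": "jog_arm", "arguments": {
  "increments": [
    [0, 0.0005, 0, 0, 0, 0, 0],
    [0, 0, 0, 0, 0, 0, 0],
    [0, 0, 0, 0, 0, 0, 0.5],
    [0, 0, 0, 0, 0, 0, 0.5],
    [0, 0, 0, 0, 0, 0, 0.5],
    [0, 0, 0, 0, 0, 0, 0.5],
    [0, 0, 0, 0, 0, 0, 0.6]
  ]
}}

```text
time: 18.55
tool_pos: [0.494, 0.14, 0.1642]
tcp_rot: [-1.566, -0.17, 0.175]
wrist_force: [0.1, 0.5, -0.2]
width: 0.6
```

>>> {"name": "jog_arm", "arguments": {
  "increments": [
    [0, -0.01, 0, 0, 0, 0, 0.6],
    [0, -0.03, 0, 0, 0, 0, 0.6],
    [0, -0.05, 0, 0, 0, 0, 0.6],
    [0, -0.03, 0, 0, 0, 0, 0.6],
    [0, 0, 0, 0, 0, 0, 0.6]
  ]
}}

```text
time: 19.18
tool_pos: [0.4944, 0.1402, 0.29]
tcp_rot: [-1.565, -0.17, 0.175]
wrist_force: [0.5, 0.4, -0.8]
width: 0.601
```

```bash
python3 - <<'E'
from h import *
st()
p=read_camera("wrist"); w,n=cloud(p); cv2.imwrite("pics/w5.png",p["img"])
im=p["img"].max(2); k=(np.hypot(w[...,0]-.4957,w[...,1]-.1401)<.05)
g=w[k&(im<60)&(w[...,2]>.165)&(w[...,2]<.185)]; print(len(g),g.mean(0).round(4),np.median(g[:,2])); g=g[g[:,2]>np.median(g[:,2])-.002]
g=g[:,:2]; v=np.linalg.svd(g-g.mean(0))[2][0]; print(cv2.minAreaRect(g.astype(np.float32)),np.degrees(np.arctan2(v[1],v[0])))
b=w[k&(im>50)&(abs(w[...,2]-.145)<.006)]; print(len(b),np.median(b[:,2]),cv2.minEnclosingCircle(b[:,:2].astype(np.float32)))
A=np.c_[b[:,:2],np.ones(len(b))]; print("tilt",np.linalg.lstsq(A,b[:,2],rcond=None)[0][:2])
rim=w[(np.hypot(w[...,0]-.4957,w[...,1]-.1401)<.068)&(w[...,2]>.105)&(w[...,2]<.112)]; print("rim",cv2.minEnclosingCircle(rim[:,:2].astype(np.float32)))
E
```

```text
t 19.175 pos [0.4944 0.1402 0.29  ] xyaw 12.58 y [-0.003 -0.002 -1.   ] q [ 0.23 -0.08  1.85 -0.    1.37  0.01] F [ 0.5  0.4 -0.8] M [0.02 0.03 0.01] w 0.601
579 [0.4971 0.1419 0.1744] 0.17453982651545602
((0.49723103642463684, 0.1402898132801056), (0.010692121461033821, 0.050096116960048676), 13.247270584106445) -76.08860976563052
2445 0.14305788620719295 ((0.49732479453086853, 0.13956674933433533), 0.035251837223768234)
tilt [ 0.00391686 -0.01369811]
rim ((0.4957457184791565, 0.14014102518558502), 0.058577585965394974)
```

View pics/w5.png

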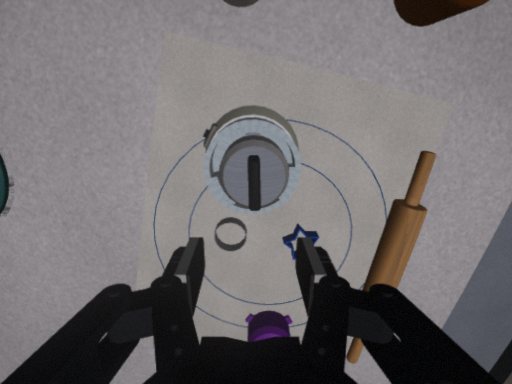

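The picture shows the cup seated inside the collar at (253,172), with its body centre 1.5 mm off the mill's axis and its origin at about 89 mm. The bar yaw is within 1.5° of the notch direction, and the gripper is clear. Handing in.

```bash
python3 -c "
from h import *
print(bot.finish_job())"
```

```text
the job is handed in; nothing more can be done
None
```

I picked the steel cup up by its grip bar and set it in the collar with its lugs in the gaps. I pressed it down and turned it about 68° clockwise to the end stop. It was then eased up into the notches and released, and the job was handed in at about 19 s of the 64 s. No verdict is reported, so success rests on the checks below.

**Force:** The press was mostly 13–16 N. It touched about 18.6 N once, which was probably light contact with the floor and well under the 35 N limit. These are end-of-move readings, so any shorter peaks are not recorded.

**Lock:**
- The end stop showed as a rise in turning moment to 0.39 N m, within about 1° of where I expected it.
- After easing off, a small upward pull was held by the roof: the force reversed to -4.3 N with 0.6 mm of travel.

**After release (wrist camera):**

| Check | Measured | Limit |
|---|---|---|
| Cup off the mill's axis | about 1.5 mm | 5 mm |
| Cup origin above the mill's origin | about 89 mm | 81.5–102 mm |
| lug_1 from the notch point (estimated; yaw about 1.5° off) | under 3 mm | 5.5 mm |
| Tilt | about 0.014 rad | 0.05 rad |

The gripper was open and about 120 mm clear, with wrist force near zero. The cutters and rolling pin looked undisturbed in the last picture; I did not measure them or check the other bystanders again.

**Disagreement:** The arm gave way sideways under load, up to about 3 mm from the fitted axis while turning. I corrected for this as I went, and side forces stayed under 3 N during the press and turn. The highest was 4.6 N, during the final pull check. My first yaw estimate for the mill, about -7° from the switch panel, did not match the -15° fitted to the hooks. I used the hook fit, and the end stop agreed with it.

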